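# Slide the marked parts off the loading board into the tray

## Robot

A 6-joint arm with a two-finger parallel gripper is mounted at the origin on a cart in front of the work surface, level with it; the furniture and walls round the work are solid. World frame = base frame: x ahead of the robot, y to its left, z up, the work surface at z = 0. Lengths are in m, angles in rad, forces in N, time in s.
With the tool pointing down it reaches from about 0.2 to 0.875 m from the base axis. Payload 3.4 kg.
Tool frame: the origin (TCP) lies midway between the tips of the shut fingers; the grasp point (between the pads) lies grasp_offset behind it (grasp_offset is the distance from the TCP to the grasp point, in m); z points along the fingers, y is the line along which they close (so a half turn about z gives the same grasp; the last joint's range is limited). The gripper opens to 94 mm and grips with 3 to 60 N. Pads are 16 mm wide; open, the fingers measure 119 mm over their backs; the gripper's body (75 mm by 177 mm) begins 78 mm behind the grasp point.
Start: joints at [-1.467, 0.276, 1.505, -0, 1.361, -0.121], TCP at [0.128, -0.561, 0.205] pointing down, gripper open.
Joint ranges: [-2.89, 2.89], [-0.75, 2.08], [0.22, 2.7], [-1.18, 4.32], [0.11, 2.71], [-2.7, 2.7]. Speed limits (rad/s): [2.57, 2.57, 3.14, 3.14, 3.14, 3.14].

## Interface

Orientations are given as a rotation vector (axis times angle).
In Python, from cell import * gives the robot as it stands.
- The arm moves only by the shell command python3 -m jog 'ROWS'. ROWS is JSON, a list that holds one entry, the list of rows, each a list of 7 numbers: the opening, from -1 (shut) to 1 (fully open), then the shift along the tool's x, y, z in mm, then the turn, a rotation vector about the tool's x, y, z in rad. In form: [[[grip, dx, dy, dz, rx, ry, rz], ...]]. A call has 1 to 8 rows; each row is the pose to reach, as a shift and turn from the pose commanded when the call began, along the tool's axes at that moment; what a row does not reach only later rows make up. A row lasts 1/8 s, in which the tool goes at most 62.5 mm and 10.7 degrees, less where a joint would pass 70% of its speed; a pose out of reach is approached as far as the arm can. A call with a gripper value outside its range is refused whole. The fingers move at their own pace and stop on an object; the grip force is fixed at half the most. Time passes only in rows, so rows that repeat a pose let the fingers close. It gives the time, the measured TCP pose, the force, the opening and the grip force at its end, in the units of the state.
- state(): the state, without advancing time (a new reading comes with each control period).
- snapshot(name): name is "scene" or "top"; returns a dict with "img" (400x640x3 uint8, red, green, blue), "vertical_fov" (degrees; the focal length in pixels is half the picture's height over the tangent of half this angle, whatever the lens; pixels are square), "cx", "cy" (the principal point, pixels), "R" (3x3) and "t" (3): a world point X has camera coordinates R X + t. Camera axes: x right, y down, z forward; pixel columns grow to the right and rows downward; lengths in m; the calibration is good to about 2 mm. A picture is of the moment at which its call begins. There is no depth.
- hand_in(): hands the job in; it is judged then, once.
The state is a dict: "clock": time; "joints": joint angles; "qd": joint speeds; "joint_torque": joint torques, N m; "position": TCP position; "eef_rot": TCP orientation; "wrist_force": force on the tool from outside, world axes, zero at the start; "wrist_torque": the same for the moment, N m; "width": finger opening in m; "finger_force": force on a finger pad.
Only numpy, scipy, OpenCV 4.12 (cv2) and the standard library are available. Lean on these libraries where they do the work, as an engineer would, in place of code of your own. Each camera call takes 0.05 s, during which the arm holds its last target. There are 200 camera calls.

## Task

The gear, the plain steel ring and the small black block on the raised loading board are finished: slide each of them, without lifting it up off the board, over the board's open edge so that it drops into the tray beside it. Leave the V-block standing where it is on the board.

Things in the scene. Friction and masses are not known exactly. Their poses are not given: they have to be found in the camera images.
- board: Raised grey drilled loading board, 280 (x) x 230 (y) x 45 mm (z), fixed. Origin: centre of its underside, on the desk. Dark fences 8 mm thick, 12 mm above the top, stand on its +y edge and both x edges; the -y edge is open. On it four objects in four lanes (x about -90, -30, 30, 90 mm), in any order, y -45 to +30 mm.
- board_edge (a point): Middle of the board's open edge, at the height of its top; it lies 115 mm from the board's origin along the board's -y.
- tray: Open grey tray, 280 (x) x 100 (y) x 40 mm high outside, walls 3 mm, inner floor 6 mm above the desk with a cork mat; fixed beside the board, its near wall 2 mm from the open edge. Origin: centre of its underside; axes parallel to the board's. Its rim is 5 mm lower than the board's top.
- gear: Steel spur gear lying flat, 49 mm across, teeth 10 mm high, with a 20 mm hub up to 18 mm. Origin: centre of its underside. 0.1 kg.
- steel_ring: Plain ground steel ring lying flat, 46 mm outside, about 34 mm inside, 12 mm high. Origin: centre of its underside. 0.09 kg.
- lens_block: Black anodised rectangular block, 30 (x) x 44 (y) x 18 mm high, with a small pale round spot on top; turned up to 0.35 rad from the board's axes. Origin: centre of its underside. 0.085 kg.
- v_block: Grey steel V-block, 50 (x) x 44 (y) x 24 mm high, with a V groove on top. Origin: centre of its underside. 0.27 kg, loose; to be left where it is.
Not all that is in view belongs to the job. Leave any brown or yellow look-alike of the steel_ring alone. What is meant by the lens_block is not green, and is the smaller of those in its own colour.

How it is judged:
At the end, for the whole second after the job is handed in: Gear, ring and black block each rest in the tray: origin within 132 mm (x) and 47 mm (y) of the tray's middle and less than 38 mm above the desk, slower than 0.02 m/s. The V-block stands upright within 20 mm of where it was (x of gear in the frame of tray between -0.132 and 0.132 m and y of gear in the frame of tray between -0.047 and 0.047 m and z of each of gear, steel_ring, lens_block in the frame of tray below 0.038 m and linear speed of each of gear, steel_ring, lens_block below 0.02 m/s and x of steel_ring in the frame of tray between -0.132 and 0.132 m and y of steel_ring in the frame of tray between -0.047 and 0.047 m and x of lens_block in the frame of tray between -0.132 and 0.132 m and y of lens_block in the frame of tray between -0.047 and 0.047 m and distance of v_block from where it was at the start of the episode below 0.02 m and angle between v_block's own z axis and vertical below 0.1 rad); the robot touches nothing.
It fails at once if one of the three parts is lifted more than 25 mm above the board's top (z of any of gear, steel_ring, lens_block in the frame of board above 0.07 m).
It fails at once if the V-block is shifted by more than 20 mm or tipped over (distance of v_block from where it was at the start of the episode above 0.02 m or angle between v_block's own z axis and vertical above 0.3 rad).
It also fails if it takes over 45 s, if anything falls off the work surface, if the arm or the gripper's body presses on something with over 40 N, if the wrist force passes 120 N, or if a joint passes its speed limit or range.

## Working session

There is one attempt and no reset: what is moved stays moved. The work goes in short steps, Python scripts to look and compute and a shell command to move; the robot and the scene stay as the last step left them, time stands still between calls to the robot, and variables do not carry over. Pictures are saved under pics/ and viewed, at most 10 in all, crops included, and the job is handed in when it is done.

```bash
mkdir -p pics; python3 - <<'E'
from cell import *
import cv2,pickle
for n in ("top","scene"):
    s=snapshot(n); pickle.dump(s,open(f"pics/{n}0.pkl","wb")); cv2.imwrite(f"pics/{n}0.png",s["img"][:,:,::-1]); print(n,s["vertical_fov"],s["cx"],s["cy"],s["R"],s["t"])
s=state();print({k:s[k] for k in("clock","position","eef_rot","width")})
E
```

```text
top 48.649154200632616 317.25922164757 210.51836303000485 [[ 0.01457415 -0.99973449 -0.01784794]
 [-0.97999524 -0.01073851 -0.19873102]
 [ 0.19848659  0.02038724 -0.97989154]] [0.00234388 0.5192495  0.80849053]
scene 51.17271164824097 320.06119732642094 200.37031328185188 [[-0.89185225 -0.45197001  0.0179634 ]
 [-0.27538841  0.5110499  -0.8142415 ]
 [ 0.35883254 -0.73113002 -0.58024831]] [0.46707667 0.21731613 0.6922998 ]
{'clock': 0.1, 'position': array([ 0.12809291, -0.56003584,  0.20471448]), 'eef_rot': array([-3.12018660e+00, -3.52111982e-01, -2.37754981e-05]), 'width': 0.09402052601461879}
```

View pics/top0.png

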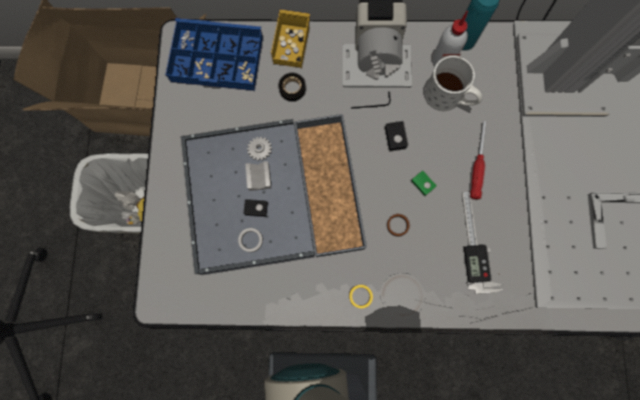

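View pics/scene0.png

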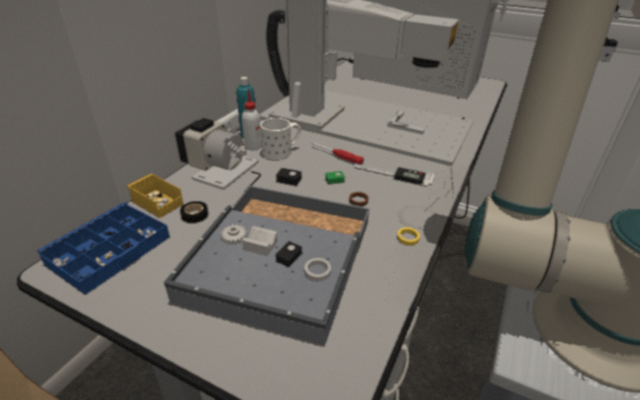

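```bash
cat >h.py <<'E'
import numpy as np,cv2,pickle
def ray(s,u,v,z):
    f=200/np.tan(np.radians(s["vertical_fov"])/2)
    R=np.array(s["R"]);t=np.array(s["t"])
    d=R.T@np.array([(u-s["cx"])/f,(v-s["cy"])/f,1]);c=-R.T@t
    return c+d*(z-c[2])/d[2]
E
python3 - <<'E'
from h import *
s=pickle.load(open("pics/top0.pkl","rb"));im=s["img"]
c=cv2.resize(im[110:280,175:370],None,fx=3.5,fy=3.5,interpolation=cv2.INTER_CUBIC);cv2.imwrite("pics/crop.png",c[:,:,::-1])
g=im.mean(2)
box=np.zeros(g.shape,bool);box[132:258,205:295]=1
for nm,m in(("bright",g>125),("dark",g<48)):
    n,l,st,ce=cv2.connectedComponentsWithStats((m&box).astype(np.uint8))
    for i in range(1,n):
        if st[i,4]<25: continue
        p=cv2.findNonZero((l==i).astype(np.uint8));r=cv2.minAreaRect(p);(u,v),rr=cv2.minEnclosingCircle(p)
        print(nm,st[i],ce[i],r,"circ",u,v,rr,ray(s,u,v,.057)[:2].round(4),ray(s,*r[0],.063)[:2].round(4), 
          "box",[ray(s,*q,.063)[:2].round(4).tolist() for q in cv2.boxPoints(r)])
for q in((183,137),(196,271),(343,117),(363,250),(298,121),(314,254)):print(q,ray(s,*q,.057 if q[0]<320 else .04).round(3))
E
```

```text
bright [247 137  24  23 374] [258.79411765 147.72192513] ((258.5, 148.0), (22.0, 23.0), 90.0) circ 258.5 147.5 12.349188804626465 [0.6453 0.1281] [0.6421 0.1271] box [[0.6649, 0.151], [0.6653, 0.105], [0.6195, 0.1034], [0.6191, 0.1489]]
bright [245 161  25  28 500] [256.878 175.58 ] ((256.6707458496094, 174.53660583496094), (25.288820266723633, 23.742780685424805), 83.6598129272461) circ 257.5 174.5 16.507673263549805 [0.5893 0.1278] [0.5875 0.1284] box [[0.6103, 0.1554], [0.6161, 0.1091], [0.5651, 0.1017], [0.5593, 0.1475]]
bright [238 228  24  24 219] [249.53424658 239.26484018] ((249.5, 239.5), (23.0, 23.0), 90.0) circ 249.3115997314453 238.96377563476562 12.4835844039917 [0.4612 0.1382] [0.4594 0.1367] box [[0.4812, 0.1597], [0.4817, 0.1157], [0.4378, 0.1139], [0.4372, 0.1575]]
dark [245 200  23  16 258] [254.75193798 207.94573643] ((255.69036865234375, 207.83502197265625), (21.872844696044922, 14.676892280578613), 4.085616588592529) circ 255.61111450195312 207.72222900390625 12.329177856445312 [0.5224 0.1287] [0.521  0.1275] box [[0.5079, 0.149], [0.5367, 0.1483], [0.5341, 0.1059], [0.5053, 0.1069]]
(183, 137) [0.666 0.281 0.057]
(196, 271) [0.399 0.237 0.057]
(343, 117) [ 0.719 -0.041  0.04 ]
(363, 250) [ 0.445 -0.08   0.04 ]
(298, 121) [0.702 0.05  0.057]
(314, 254) [0.434 0.014 0.057]
```

View pics/crop.png

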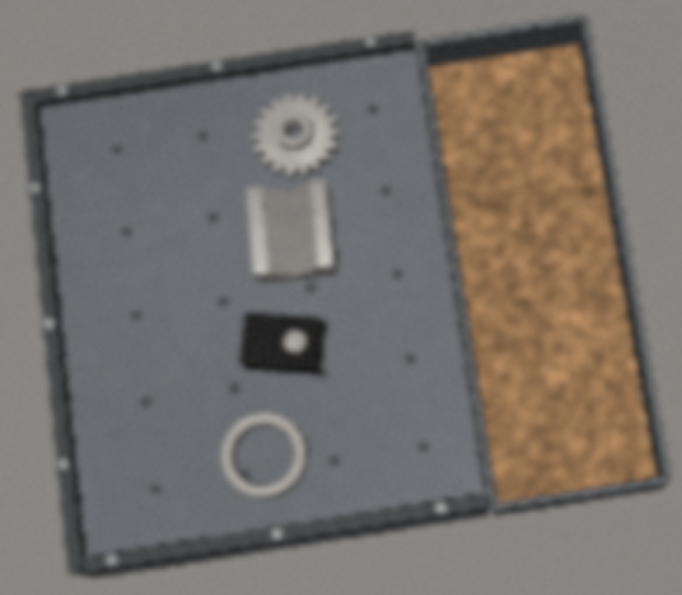

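```bash
cat >>h.py <<'E'
from scipy.spatial.transform import Rotation as Ro
def go(s,x,y,z,yaw):
    R=Ro.from_rotvec(s["eef_rot"]).as_matrix();cur=np.arctan2(R[1,0],R[0,0])
    print("mm",(R.T@(np.array([x,y,z])-s["position"])*1000).round(1),"rz",round(-(yaw-cur),3),"z",R[:,2].round(3))
E
python3 - <<'E'
from h import *
from cell import *
p=pickle.load(open("pics/top0.pkl","rb"))
a,b=ray(p,296.4,122.9,.045),ray(p,315,252.9,.045);print(a,b,np.arctan2(*(a-b)[1::-1]))
q=pickle.load(open("pics/scene0.pkl","rb"))
print("scene ring,gear,lens",ray(q,318,267,.057),ray(q,234,233,.057),ray(q,289,252,.06))
go(state(),.461,.138,.12,.145)
E
```

```text
[0.70301338 0.05446967 0.045     ] [0.43736353 0.0122659  0.045     ] 0.15755317093192228
scene ring,gear,lens [0.45874334 0.13836219 0.057     ] [0.64100387 0.13215842 0.057     ] [0.52051752 0.13175559 0.06      ]
mm [ 480.1 -606.2   85.8] rz 0.08 z [-0.     0.002 -1.   ]
```

```bash
python3 -m jog '[[[1,480,-606,80,0,0,0.08],[1,480,-606,80,0,0,0.08],[1,480,-606,80,0,0,0.08],[1,480,-606,80,0,0,0.08],[1,480,-606,80,0,0,0.08],[1,480,-606,80,0,0,0.08],[1,480,-606,80,0,0,0.08],[1,480,-606,80,0,0,0.08]]]'; python3 -c "
from h import *
from cell import *
go(state(),.46,.138,.12,.15)"
```

```text
clock: 1.1
position: [0.3427, -0.1099, 0.1539]
eef_rot: [3.133, 0.226, 0.001]
wrist_force: [0.8, -0.1, 0.2]
width: 0.0942
finger_force: 0.0
mm [ 151.6 -228.5   33.8] rz -0.006 z [ 0.001 -0.001 -1.   ]
```

```bash
python3 -m jog '[[[1,151,-228,33,0,0,0],[1,151,-228,33,0,0,0],[1,151,-228,33,0,0,0],[1,151,-228,33,0,0,0],[1,151,-228,33,0,0,0],[1,151,-228,33,0,0,0],[1,151,-228,33,0,0,0]]]'; python3 -c "
from h import *
from cell import *
go(state(),.46,.138,.049,.15)"
```

```text
clock: 1.98
position: [0.458, 0.1349, 0.1207]
eef_rot: [3.133, 0.227, -0.002]
wrist_force: [0.1, 0.1, 0.1]
width: 0.0941
finger_force: 0.0
mm [ 2.6 -2.8 71.7] rz -0.005 z [-0.001 -0.001 -1.   ]
```

```bash
python3 -m jog '[[[1,2.5,-3,40,0,0,0],[1,2.5,-3,66,0,0,0],[1,2.5,-3,71,0,0,0],[1,2.5,-3,71,0,0,0],[-1,2.5,-3,71,0,0,0],[-1,2.5,-3,71,0,0,0],[-1,2.5,-3,71,0,0,0],[-1,2.5,-3,71,0,0,0]]]'; python3 -c "
from h import *
from cell import *
s=state();go(s,.46,.138,.049,.15);print(s['position'],s['wrist_torque'])"
```

```text
clock: 2.98
position: [0.4609, 0.1391, 0.0502]
eef_rot: [3.133, 0.228, 0.001]
wrist_force: [0.4, 0.9, 0.1]
width: 0.0576
finger_force: 0.0
mm [-1.1  1.   1.2] rz -0.005 z [ 0. -0. -1.]
[0.46094713 0.13913307 0.0501845 ] [-0.03236996  0.01793297 -0.01120683]
```

```bash
python3 -m jog '[[[-1,0,0,0,0,0,0],[-1,0,0,0,0,0,0],[-1,0,0,0,0,0,0],[-1,0,10,0,0,0,0],[-1,0,40,0,0,0,0],[-1,0,70,0,0,0,0],[-1,0,100,0,0,0,0],[-1,0,130,0,0,0,0]]]'; python3 -c "
from h import *
from cell import *
s=state();print(s['position']);cv2.imwrite('pics/a.png',cv2.resize(snapshot('scene')['img'][150:350,130:450,::-1],None,fx=2,fy=2))"
```

```text
clock: 3.98
position: [0.4796, 0.009, 0.05]
eef_rot: [3.133, 0.227, 0.0]
wrist_force: [-0.0, 0.4, -0.6]
width: 0.0447
finger_force: 30.0
[0.47964344 0.00899895 0.04996509]
```

View pics/a.png

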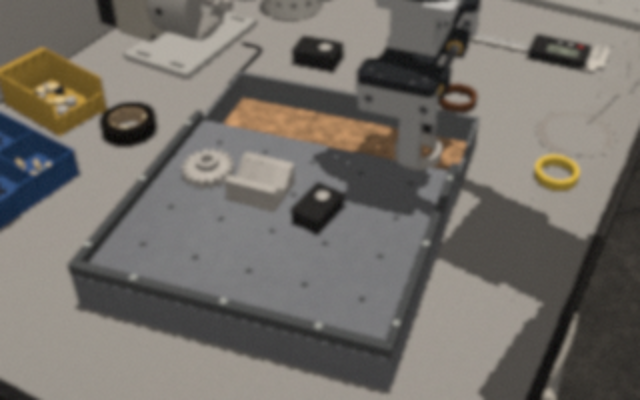

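The ring is held between the fingers at about (435,150) in the crop, right at the edge, and the other parts haven't moved. I'll carry it over and release it.

```bash
python3 -m jog '[[[-1,0,30,0,0,0,0],[-1,0,43,0,0,0,0],[-1,0,43,0,0,0,0],[1,0,43,0,0,0,0],[1,0,43,0,0,0,0],[1,0,43,0,0,0,0],[1,0,43,0,0,0,0],[1,0,43,-60,0,0,0]]]'; python3 -c "
from h import *
from cell import *
go(state(),.520,.1285,.12,-.061)"
```

```text
clock: 5.03
position: [0.4822, -0.0313, 0.107]
eef_rot: [-3.13, -0.227, 0.016]
wrist_force: [0.6, -0.7, -0.5]
width: 0.0913
finger_force: 0.0
mm [  60.4 -152.7  -13. ] rz 0.206 z [-0.01   0.002 -1.   ]
```

```bash
python3 -m jog '[[[1,60,-152,-10,0,0,0.206],[1,60,-152,-10,0,0,0.206],[1,60,-152,-10,0,0,0.206],[1,60,-152,-10,0,0,0.206],[1,60,-152,-10,0,0,0.206]]]'; python3 -c "
from h import *
from cell import *
go(state(),.520,.1285,.052,-.061)"
```

```text
clock: 5.65
position: [0.5227, 0.1265, 0.1197]
eef_rot: [3.139, -0.095, -0.002]
wrist_force: [-0.2, -0.9, -0.3]
width: 0.0944
finger_force: 0.0
mm [-2.7 -1.9 67.7] rz 0.001 z [-0.001 -0.001 -1.   ]
```

```bash
python3 -m jog '[[[1,-2,-2,40,0,0,0],[1,-2,-2,63,0,0,0],[1,-2,-2,68,0,0,0],[-1,-2,-2,68,0,0,0],[-1,-2,-2,68,0,0,0],[-1,-2,-2,68,0,0,0],[-1,-2,-2,68,0,0,0],[-1,-2,-2,68,0,0,0]]]'; python3 -m jog '[[[-1,0,0,0,0,0,0],[-1,0,0,0,0,0,0],[-1,1,8,0,0,0,0],[-1,5,25,0,0,0,0],[-1,11,55,0,0,0,0],[-1,18,85,0,0,0,0],[-1,25,115,0,0,0,0],[-1,32,149,0,0,0,0]]]'; python3 -c "
from h import *
from cell import *
s=state();print(s['position']);cv2.imwrite('pics/b.png',cv2.resize(snapshot('scene')['img'][150:350,130:450,::-1],None,fx=2,fy=2))"
```

```text
clock: 6.65
position: [0.5215, 0.1291, 0.0522]
eef_rot: [3.14, -0.096, 0.001]
wrist_force: [-0.9, -0.2, 0.1]
width: 0.0475
finger_force: 0.0
clock: 7.65
position: [0.5438, -0.024, 0.0516]
eef_rot: [3.139, -0.096, -0.001]
wrist_force: [0.1, -0.5, -1.3]
width: 0.0435
finger_force: 30.0
[ 0.54383726 -0.02401785  0.05163663]
```

View pics/b.png

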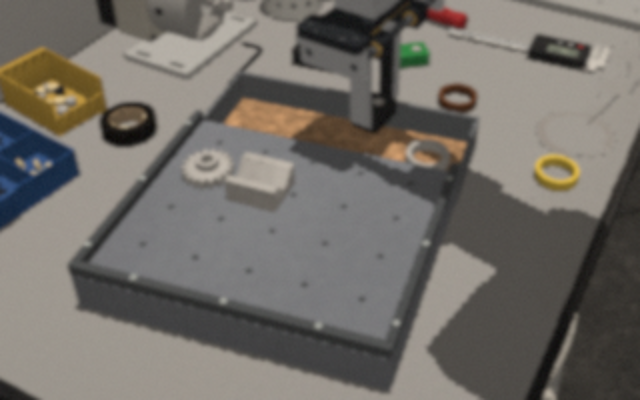

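The block is held over the tray at about (378,110). The ring is in the tray at about (430,152), and the gear and V-block haven't moved. I'll release the block and go for the gear.

```bash
python3 -m jog '[[[-1,0,3,0,0,0,0],[1,0,3,0,0,0,0],[1,0,3,0,0,0,0],[1,0,3,0,0,0,0],[1,0,3,0,0,0,0],[1,0,3,-40,0,0,0],[1,0,3,-70,0,0,0],[1,0,3,-70,0,0,0]]]'; python3 -c "
from h import *
from cell import *
go(state(),.643,.129,.12,.15)
s=snapshot('top');cv2.imwrite('pics/c.png',cv2.resize(s['img'][110:280,175:370,::-1],None,fx=3,fy=3))"
```

```text
clock: 8.7
position: [0.5459, -0.0247, 0.1243]
eef_rot: [3.139, -0.095, 0.009]
wrist_force: [0.4, -0.2, 0.4]
width: 0.094
finger_force: 0.0
mm [  87.5 -159.3    4.7] rz -0.211 z [ 0.006 -0.001 -1.   ]
```

View pics/c.png

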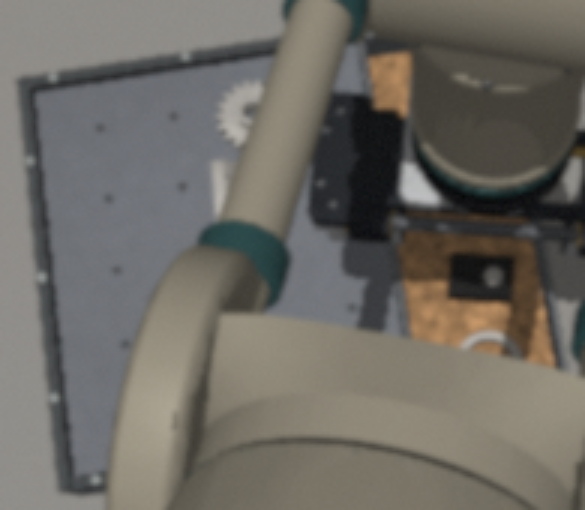

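The block at (482,277) and the ring at (490,345) are both lying in the tray. Next is the gear.

```bash
python3 -m jog '[[[1,88,-159,4,0,0,-0.211],[1,88,-159,4,0,0,-0.211],[1,88,-159,4,0,0,-0.211],[1,88,-159,4,0,0,-0.211],[1,88,-159,4,0,0,-0.211],[1,88,-159,4,0,0,-0.211]]]'; python3 -c "
from h import *
from cell import *
go(state(),.643,.129,.049,.15)"
```

```text
clock: 9.5
position: [0.6405, 0.1274, 0.1173]
eef_rot: [3.132, 0.233, -0.003]
wrist_force: [-0.4, -0.7, 0.3]
width: 0.0939
finger_force: 0.0
mm [ 2.8 -1.2 68.3] rz -0.001 z [-0.002 -0.001 -1.   ]
```

```bash
python3 -m jog '[[[1,2.5,-1,40,0,0,0],[1,2.5,-1,63,0,0,0],[1,2.5,-1,68,0,0,0],[1,2.5,-1,68,0,0,0],[-1,2.5,-1,68,0,0,0],[-1,2.5,-1,68,0,0,0],[-1,2.5,-1,68,0,0,0],[-1,2.5,-1,68,0,0,0]]]'; python3 -m jog '[[[-1,0,0,0,0,0,0],[-1,0,0,0,0,0,0],[-1,0,0,0,0,0,0],[-1,0,10,0,0,0,0],[-1,0,40,0,0,0,0],[-1,0,70,0,0,0,0],[-1,0,100,0,0,0,0],[-1,0,133,0,0,0,0]]]'; python3 -c "
from h import *
from cell import *
s=state();print(s['position']);cv2.imwrite('pics/d.png',cv2.resize(snapshot('scene')['img'][150:350,130:450,::-1],None,fx=2,fy=2))"
```

```text
clock: 10.5
position: [0.644, 0.1302, 0.0502]
eef_rot: [3.133, 0.235, 0.001]
wrist_force: [0.2, 1.1, 0.2]
width: 0.0578
finger_force: 0.0
clock: 11.5
position: [0.6637, -0.0029, 0.0497]
eef_rot: [3.133, 0.235, -0.001]
wrist_force: [0.6, -0.1, -0.8]
width: 0.0476
finger_force: 30.0
[ 0.66367072 -0.00289585  0.04973349]
```

View pics/d.png

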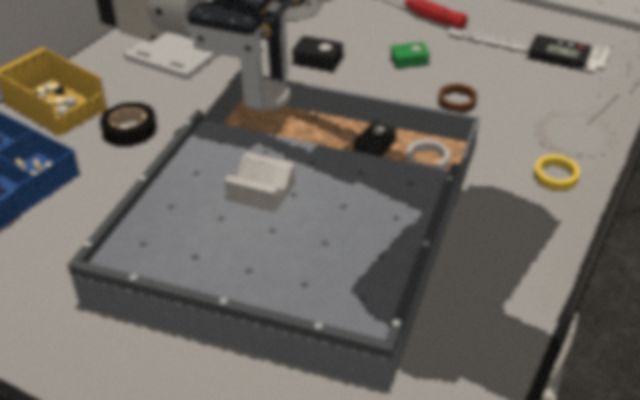

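The gear is held over the tray at (275,97), and the V-block is untouched at (260,180). I'll release the gear and back off.

```bash
python3 -m jog '[[[-1,0,2,0,0,0,0],[1,0,2,0,0,0,0],[1,0,2,0,0,0,0],[1,0,2,0,0,0,0],[1,0,2,0,0,0,0],[1,0,2,-50,0,0,0],[1,0,2,-110,0,0,0],[1,0,2,-150,0,0,0]]]'; python3 -m jog '[[[1,-60,-60,0,0,0,0],[1,-100,-100,0,0,0,0],[1,-100,-100,0,0,0,0],[1,-100,-100,0,0,0,0],[1,-100,-100,0,0,0,0]]]'; python3 -c "
from h import *
from cell import *
s=snapshot('scene');cv2.imwrite('pics/e.png',cv2.resize(s['img'][150:350,130:450,::-1],None,fx=2.5,fy=2.5))"
```

```text
clock: 12.55
position: [0.6649, -0.0033, 0.2032]
eef_rot: [3.132, 0.236, 0.006]
wrist_force: [-0.3, -0.0, 0.1]
width: 0.0939
finger_force: 0.0
clock: 13.18
position: [0.5519, 0.0798, 0.2]
eef_rot: [3.132, 0.234, 0.002]
wrist_force: [0.2, -0.7, 0.1]
width: 0.0939
finger_force: 0.0
```

View pics/e.png

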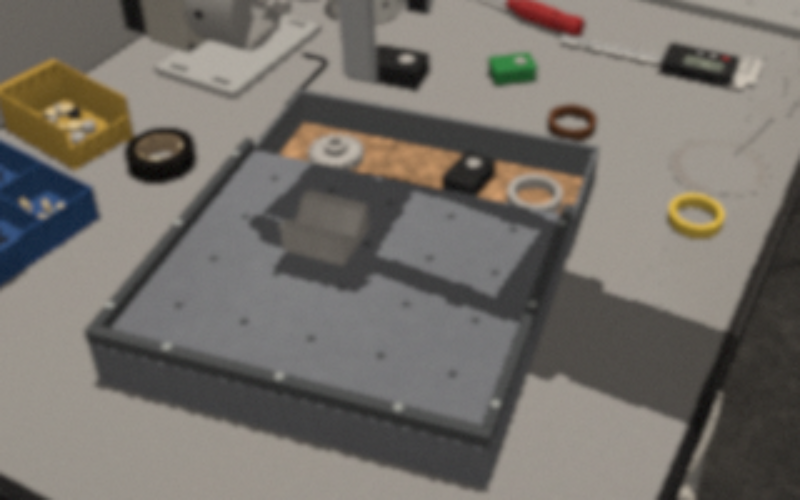

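Gear (335,152), block (468,172) and ring (535,190) all lie flat in the tray. The V-block stands in place at (325,228).

```bash
python3 -c "
from cell import *
print(hand_in())"
```

```text
the job is handed in; nothing more can be done
None
```

The gear, ring and black block are all in the tray, the V-block still stands in its place on the board, and the job was handed in at about 13 s; no verdict came back.

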